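# Shut down and unload the sample warmer

### The arm

A 6-joint arm with a two-finger parallel gripper is mounted at the origin on the work surface. World frame = base frame: x ahead of the robot, y to its left, z up, the work surface at z = 0. Lengths are in mm, angles in rad, forces in N, time in s.
With the tool pointing down it reaches from about 250 to 725 mm from the base axis. Payload 9.7 kg.
Tool frame: the origin (TCP) lies on the centre line of the jaws, within the pads' length; the fingertips stand 25 mm ahead of it and the grasp point (between the pads) lies 6 mm ahead of it; z points along the fingers, y is the line along which they close (so a half turn about z gives the same grasp; the last joint's range is limited). The gripper opens to 85 mm and grips with 20 to 120 N. Pads are 22 mm wide; open, the fingers measure 114 mm over their backs; the gripper's body (76 mm by 85 mm) begins 54 mm behind the grasp point. The pads swing forward as they close: fully open they stand 13 mm farther back than shut.
Start: joints at [-1.214, 0.087, 0.176, 1.66, 0, 1.571], TCP at [192.1, -515.359, 256.284] pointing down, gripper open.
Joint ranges: [-3.13, 3.13], [-0.85, 1.81], [-1.15, 1.24], [-2.2, 2.28], [-1.44, 1.52], [-3.14, 3.14]. Speed limits (rad/s): [2.22, 2.22, 2.57, 3.14, 3.14, 3.14].

### API

Orientations are given as a unit quaternion [w, x, y, z].
In Python, from station import status, imaging, job_done gives the robot as it stands.
- The arm moves only by the tool step_arm, never from a script. Its argument "motion" is one flat list of numbers, 6 for each row, row after row: the shift along the tool's x, y, z in m, then the turn, a rotation vector about the tool's x, y, z in rad. A call has 1 to 12 rows; each row is the pose to reach, as a shift and turn from the pose commanded when the call began, along the tool's axes at that moment; what a row does not reach only later rows make up. A row lasts 1/12 s, in which the tool goes at most 41.7 mm and 7.16 degrees, less where a joint would pass 70% of its speed; a pose out of reach is approached as far as the arm can. A call with a gripper value outside its range is refused whole. "claw" is the opening, from -1 (shut) to 1 (fully open), set as the call begins (left out, the last holds). The fingers move at their own pace and stop on an object; the grip force is fixed at half the most. Time passes only in rows, so rows that repeat a pose let the fingers close. It gives the time, the measured TCP pose, the force, the opening and the grip force at its end, in the units of the state.
- status.state(): the state, without advancing time (a new reading comes with each control period).
- imaging.snapshot(name): name is "scene" or "top"; returns the picture (400x640x3 uint8, red, green, blue); there is no depth.
- imaging.camera_params(name): a dict with "fx", "fy", "cx", "cy" (pixels), "dist_coeffs" ([k1, k2, p1, p2, k3] as OpenCV has them; the pictures are not rectified), "rvec" (rotation vector, rad) and "tvec" (3), from world to camera coordinates, as OpenCV has them. Camera axes: x right, y down, z forward; pixel columns grow to the right and rows downward; lengths in mm; the calibration is good to about 2 mm. A picture is of the moment at which its call begins. camera_params takes no time and is no camera call.
- job_done(): hands the job in; it is judged then, once.
The state is a dict: "t": time; "joints": joint angles; "joint_velocities": joint speeds; "effort": joint torques, N m; "eef_pos": TCP position; "ee_rot": TCP orientation; "wrist_force": force on the tool from outside, world axes, zero at the start; "torque": the same for the moment, N m; "width": finger opening in mm; "finger_force": force on a finger pad.
Only numpy, scipy, OpenCV 4.12 (cv2) and the standard library are available. Lean on these libraries where they do the work, as an engineer would, in place of code of your own. Each camera call takes 0.05 s, during which the arm holds its last target. There are 200 camera calls.

### The job

The samples are warm: switch the sample warmer off at its selector (the position marked with a ring). Then take off both sloping steel covers, each by raising its lower end until the plate is about level with its lip still on the ledge and only then lifting the lip off, and lay them flat, handle up, side by side on the rubber mat. Stand every jar from the warmer upright in the aluminium tray, leave the warmer open to cool, and leave the other things on the bench where they are.

Things in the scene. Friction and masses are not known exactly. Their poses are not given: they have to be found in the camera images.
- warmer: Sample warmer: white bench cabinet, fixed, 430 mm wide (y), from x = -150 (front) to +130 mm (back). Origin on the bench; x to its back (away from the robot at yaw 0), y to its left. Two bays at y = -105 to +199 mm, console (85 mm high) at y = -215 to -106. Rear housing from x = +66 mm, 206 mm high. Covers' lower ends rest on the front rim, a 10 mm round bead (axis x = -140, 85 mm high).
- bays (a point): Middle of the bays' floor (35 mm above the bench), on the divider. The bays lie left and right of it (centres at y = +76 and -76 mm from here), each 140 mm wide (y), reaching 66 mm in front and 86 mm behind (x); front and side walls are 85 mm above the bench, the rear wall carries the ledge. Guide strips along y, 34 mm high, 60 mm apart, keep jars on this line: grip jars above them.
- drip_edge (a point): Middle of the front lower edge of the sloping overhang of the rear housing. The head of each hung cover reaches 10 mm in under it with only 4 mm to spare above, so a hung cover cannot be lifted straight off (lip 10 mm deep). Turned about the ledge rail until nearly level, the head drops 12 mm and the lip can be lifted over the rail and drawn forward.
- selector_knob (a joint): The selector on the console, turned about a vertical axis; grows clockwise seen from above, rad. Detents at 0 (off: ring mark), 0.785 (one dash) and 1.571 (two dashes), it springs into the nearest; stops at -0.05 and 1.62; up to about 0.15 N m.
- selector_axis (a point): Point on the selector's axis, 14 mm below the top of its grip. The grip is an upright black bar 46 mm long, 12 mm thick and 30 mm tall on a disc of 48 mm, with a white line at its pointing end. The point's axes are the warmer's and do not turn: at 0 the bar's pointer points to the warmer's +y (left), at 1.571 to its +x (back).
- cover_left: Left cover: steel plate 223 x 146 x 4 mm, 0.3 kg, hung at 25 degrees. Origin: middle of underside; x up-slope to the lip end, z its normal (up). Lip at x = +85 mm, 5 mm thick, 120 wide, 10 deep below the underside; the plate's head runs 24 mm beyond it. Handle: black rib across the top at x = -15 mm, 12 mm thick (x), 60 long (y), from z = 4 to 34 mm; grip it square to the plate.
- cover_left_lip (a point): Root of the lip: middle of its thickness and width, at the plate's underside.
- ledge_left (a point): The left bay's ledge: middle of the axis of the 10 mm thick round rail along the bay's rear, 160 mm above the bench, that the cover's lip hooks behind (on its +x side). An open trough 40 mm long lies behind it. Axes as the warmer's; the rail runs along y.
- cover_right: Right cover: steel plate 223 x 146 x 4 mm, 0.3 kg, hung at 25 degrees. Origin: middle of underside; x up-slope to the lip end, z its normal (up). Lip at x = +85 mm, 5 mm thick, 120 wide, 10 deep below the underside; the plate's head runs 24 mm beyond it. Handle: black rib across the top at x = -15 mm, 12 mm thick (x), 60 long (y), from z = 4 to 34 mm; grip it square to the plate.
- cover_right_lip (a point): Root of the lip: middle of its thickness and width, at the plate's underside.
- ledge_right (a point): The right bay's ledge: middle of the axis of the 10 mm thick round rail along the bay's rear, 160 mm above the bench, that the cover's lip hooks behind (on its +x side). An open trough 40 mm long lies behind it. Axes as the warmer's; the rail runs along y.
- jar_1: Sample jar 1 of up to four (absent in some starts), amber glass with a white screw cap, 54 mm across, 66 mm tall, about 0.2 kg. Starts standing in the left bay. Origin: centre of its base; z up its axis.
- jar_2: Sample jar 2 of up to four (absent in some starts), amber glass with a white screw cap, 54 mm across, 66 mm tall, about 0.2 kg. Starts standing in the left bay. Origin: centre of its base; z up its axis.
- jar_3: Sample jar 3 of up to four (absent in some starts), amber glass with a white screw cap, 54 mm across, 66 mm tall, about 0.2 kg. Starts standing in the right bay. Origin: centre of its base; z up its axis.
- jar_4: Sample jar 4 of up to four (absent in some starts), amber glass with a white screw cap, 54 mm across, 66 mm tall, about 0.2 kg. Starts standing in the right bay. Origin: centre of its base; z up its axis.
- mat: Dark grey rubber mat, 330 (x) x 250 (y) x 4 mm, fixed flat on the bench to the left. Origin: centre of its underside. Both covers fit on it side by side along its x, each with its long side along the mat's y.
- tray: Aluminium tray, fixed on the bench, 78 (x) x 290 (y) mm outside, walls 4 mm thick and 38 mm high, floor 4 mm. Origin: centre of its underside. Takes four jars in a row along y.
- beaker: Glass beaker, 70 mm across, 90 mm tall. Not part of the job: leave it alone. Origin: centre of its underside.
- reagent: Clear reagent bottle with blue cap, 72 mm across, 150 mm tall. Not part of the job: leave it alone. Origin: centre of its underside.
- spatula: Spatula, 150 mm, lying flat. Not part of the job: leave it alone. Origin: centre of its underside.
- mouse: Grey computer mouse, 105 x 60 x 30 mm. Not part of the job: leave it alone. Origin: centre of its underside.
- timer: White bench timer, 30 x 70 x 60 mm. Not part of the job: leave it alone. Origin: centre of its underside.
- solvent: Amber solvent bottle, 68 mm across, 160 mm tall. Not part of the job: leave it alone. Origin: centre of its underside.

How it is judged:
By the outcome, as a careful person would: the job done as asked, in the order asked, and still so for the second after the job is handed in, with the robot touching nothing.
Of jar_1, jar_2, jar_3, jar_4 only 2 to 4 are there at a start; the rules pass over those that are not, and their reading is None.
At some moment in a run one of jar_1, jar_2, jar_3, jar_4 may be knocked a few centimetres aside while the robot is not near it.
It also fails if it takes over 210 s, if anything falls off the work surface, if the arm or the gripper's body presses on something with over 40 N, if the wrist force passes 120 N, or if a joint passes its speed limit or range.

## Working session

There is one attempt and no reset: what is moved stays moved. The work goes in short steps, Python scripts to look and compute and a tool call to move; the robot and the scene stay as the last step left them, time stands still between calls to the robot, and variables do not carry over. Pictures are saved under pics/ and viewed, at most 14 in all, crops included, and the job is handed in when it is done.

Besides the shell and the picture viewer there is one more tool, called in YAML: its name, and indented under it one key for each argument. step_arm: Moves the arm, as the interface text tells. Its arguments: {"type":"object","properties":{"motion":{"type":"array"},"claw":{"type":"number"}},"required":["motion"]}

```bash
ls; mkdir -p pics
python3 - <<'E'
from station import status, imaging
import cv2,numpy as np
s=status.state();print(s)
for n in("scene","top"):
    p=imaging.camera_params(n);print(n,p)
    R=cv2.Rodrigues(np.array(p['rvec'],float))[0];print(-R.T@np.array(p['tvec'],float).ravel())
    cv2.imwrite(f'pics/{n}0.png',imaging.snapshot(n)[:,:,::-1])
E
```

```text
pics
{'t': 0.0, 'joints': array([-1.21398710e+00,  8.74784884e-02,  1.75136351e-01,  1.65979347e+00,
       -2.91904490e-06,  1.57079320e+00]), 'joint_velocities': array([-0.00015309,  0.00227228, -0.00144581,  0.00085963,  0.00062578,
        0.00101815]), 'effort': array([-3.77002332e-03, -5.20387924e+01,  4.64802432e+01,  1.64225459e-02,
       -1.71586371e-04,  7.21016505e-06]), 'eef_pos': array([ 192.04001229, -515.18019969,  255.57405885]), 'ee_rot': array([-6.58754359e-04,  9.84127564e-01,  1.77461236e-01, -1.20269763e-04]), 'wrist_force': array([-0.24834747,  0.06059791, -0.14172137]), 'torque': array([ 0.067414  , -0.07683028, -0.0110435 ]), 'finger_force': 0.0, 'width': 85.63008502457605}
scene {'fx': 515.6861503758754, 'fy': 515.6861503758754, 'cx': 320.6113653016427, 'cy': 204.17106259121266, 'dist_coeffs': array([0.04061911, 0.        , 0.        , 0.        , 0.        ]), 'rvec': array([ 2.14015354,  0.66875197, -0.36287106]), 'tvec': array([-409.24136407, -106.52960528, 1968.29885407])}
[ 1299.62204147 -1082.28913886  1092.08983103]
top {'fx': 512.1723013540618, 'fy': 512.1723013540618, 'cx': 319.6115789236806, 'cy': 200.4117779643784, 'dist_coeffs': array([0.0062699, 0.       , 0.       , 0.       , 0.       ]), 'rvec': array([ 2.21650312, -2.16734497,  0.09041142]), 'tvec': array([ -80.6547734 ,  546.55563749, 1556.29735504])}
[ 438.29563902  -49.4935141  1591.45752049]
```

View pics/scene0.png

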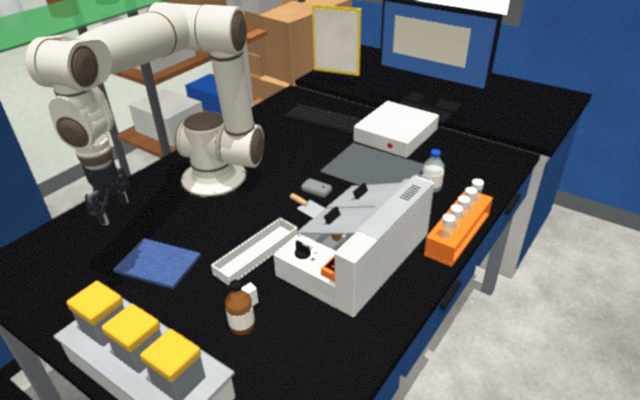

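View pics/top0.png

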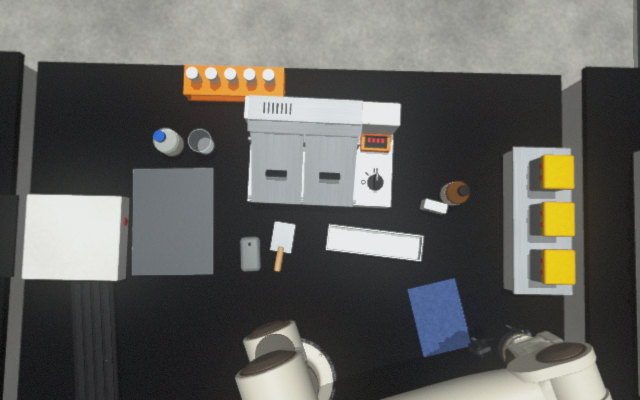

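The scene view shows the warmer at about (350,240), the tray at (255,250), the mouse at (317,187) and the solvent bottle at (240,310). In the top view the handles are at (276,174) and (329,176), the selector at (375,182), the mat at (173,221) and the tray at (375,243). Next I'll enlarge the areas that matter.

```bash
cat > h.py <<'E'
import cv2,numpy as np
from station import status, imaging
from scipy.spatial.transform import Rotation as Rot
C={}
for n in("scene","top"):
    p=imaging.camera_params(n);K=np.array([[p['fx'],0,p['cx']],[0,p['fy'],p['cy']],[0,0,1]])
    rv=np.array(p['rvec'],float);tv=np.array(p['tvec'],float).ravel();R=cv2.Rodrigues(rv)[0]
    C[n]=(K,np.array(p['dist_coeffs'],float),rv,tv,R,-R.T@tv)
def ray(n,uv):
    K,d,rv,tv,R,c=C[n];q=cv2.undistortPoints(np.array([[uv]],float),K,d)[0,0]
    v=R.T@np.array([q[0],q[1],1]);return c,v/np.linalg.norm(v)
def plane(n,uv,z):
    c,v=ray(n,uv);return c+v*(z-c[2])/v[2]
def tri(us,ut):
    (a,u),(b,v)=ray('scene',us),ray('top',ut)
    t=np.linalg.lstsq(np.c_[u,-v],b-a,rcond=None)[0];p,q=a+u*t[0],b+v*t[1]
    return (p+q)/2,np.linalg.norm(p-q)
def proj(n,P):
    K,d,rv,tv,R,c=C[n];return cv2.projectPoints(np.atleast_2d(np.array(P,float)),rv,tv,K,d)[0][:,0]
def snap(n,f=None):
    im=np.ascontiguousarray(imaging.snapshot(n)[:,:,::-1])
    if f: cv2.imwrite(f'pics/{f}.png',im)
    return im
def crop(im,x0,y0,x1,y1,s,f): cv2.imwrite(f'pics/{f}.png',cv2.resize(im[y0:y1,x0:x1],None,fx=s,fy=s,interpolation=cv2.INTER_CUBIC))
def rel(P,Rt):
    """shift/turn in present tool axes to pose P (mm), Rot Rt"""
    s=status.state();q=s['ee_rot'];R0=Rot.from_quat([q[1],q[2],q[3],q[0]])
    return np.r_[R0.inv().apply(np.array(P)-s['eef_pos'])/1000,(R0.inv()*Rt).as_rotvec()]
E
python3 - <<'E'
from h import *
a=cv2.imread('pics/top0.png');b=cv2.imread('pics/scene0.png')
crop(a,235,85,435,265,4*.8,'t1') ; crop(b,205,150,445,320,3.3,'s1')
E
```

```text
(no output)
```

View pics/t1.png

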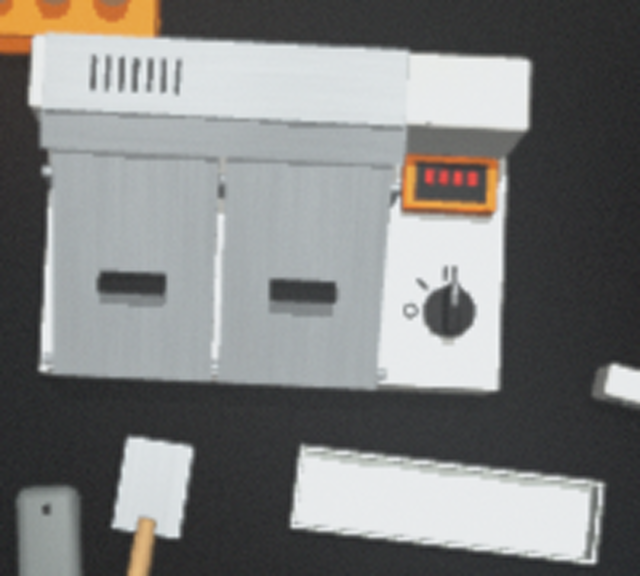

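View pics/s1.png

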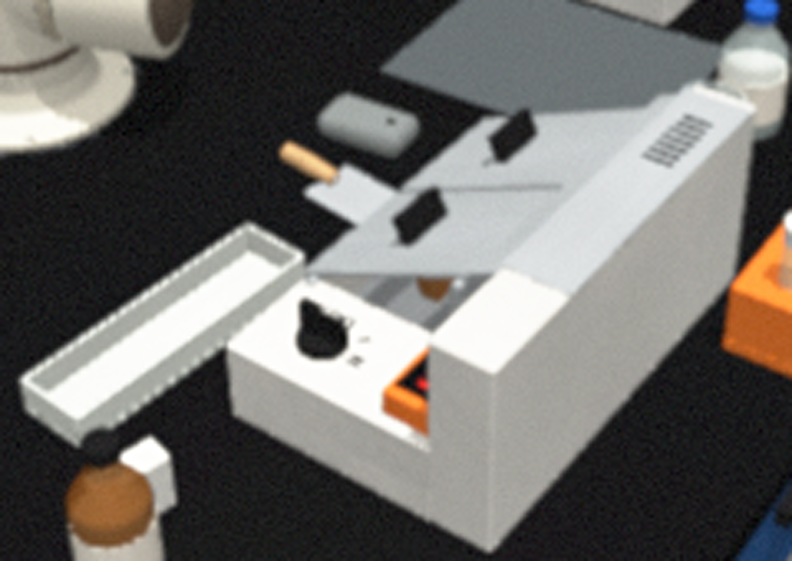

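The selector points to the two dashes (back), and the ring is on its left. The handles are black bars at about (131,285) and (303,292) in the top crop. The warmer's corners are clear in both crops, so I'll triangulate them and fit the pose.

```bash
cat > m1.py <<'E'
from h import *
T=lambda x,y:(x/3.2+235-.35,y/3.2+85-.35)
S=lambda x,y:(x/3.3+205-.35,y/3.3+150-.35)
pts=[((-150,-215,85),S(230,347),T(499,390)),((130,-215,206),S(495,373),T(531,61)),((130,215,206),S(752,106),T(33,35))]
W=[];M=[]
for m,s,t in pts:
    p,e=tri(s,t);print(m,p.round(1),round(e,1));W.append(p);M.append(m)
p=plane('top',T(41,372),85);print('fl',p);W.append(p);M.append((-150,215,85))
W=np.array(W);M=np.array(M,float)
R,r=Rot.align_vectors(W-W.mean(0),M-M.mean(0));print('rot',R.as_rotvec(degrees=True),r)
yaw=R.as_rotvec()[2];Rz=Rot.from_rotvec([0,0,yaw]);o=(W-Rz.apply(M)).mean(0);print('org',o.round(1),'yaw',np.degrees(yaw));print((W-Rz.apply(M)-o).round(1))
a=cv2.imread('pics/top0.png');b=cv2.imread('pics/scene0.png')
def blobs(m,lo,hi,tag,n):
    for c in cv2.findContours(m.astype(np.uint8),cv2.RETR_EXTERNAL,cv2.CHAIN_APPROX_NONE)[0]:
        A=cv2.contourArea(c)
        if lo<A<hi:
            print(tag,A,cv2.minAreaRect(c)[0],np.round(cv2.boxPoints(cv2.minAreaRect(c)),1).tolist())
d=np.zeros(a.shape[:2],bool);d[130:200,252:390]=1
blobs((a.max(2)<75)&d,40,600,'top dark','top')
d=np.zeros(a.shape[:2],bool);d[175:265,285:375]=1
blobs((b.max(2)<75)&d,30,600,'scene dark','scene')
f=lambda m:(o+Rz.apply(m))
ct,st=np.cos(np.radians(25)),np.sin(np.radians(25))
def cov(x,y,z,yc): return f([-51.5+x*ct-z*st,yc+y,131.8+x*st+z*ct])
for yc in(123,-29):
    for q in[(-21,30,34),(-21,-30,34),(-9,-30,34),(-9,30,34),(-9,-30,4),(-9,30,4)]:
        P=cov(*q,yc);print(yc,q,P.round(0),proj('top',P).round(1)[0],proj('scene',P).round(1)[0])
E
python3 m1.py
```

```text
(-150, -215, 85) [ 532.8 -276.3   80.1] 5.6
(130, -215, 206) [ 809.8 -283.   201.2] 3.4
(130, 215, 206) [818.6 144.8 202.9] 2.5
fl [537.34895165 144.63988182  85.        ]
rot [ 0.39720475  0.18527569 -0.78177636] 7.373582489993321
org [684.6 -67.6  -3.2] yaw -0.7817763576739594
[[ 1.1  4.2 -1.7]
 [-1.9  1.4 -1.6]
 [ 1.  -0.8  0.1]
 [-0.2 -4.8  3.2]]
top dark 52.0 (377.0, 182.0) [[373.0, 175.0], [381.0, 175.0], [381.0, 189.0], [373.0, 189.0]]
top dark 78.0 (329.0, 175.5) [[320.0, 173.0], [338.0, 173.0], [338.0, 178.0], [320.0, 178.0]]
top dark 86.5 (275.5684814453125, 173.0406036376953) [[265.79998779296875, 175.10000610351562], [266.20001220703125, 169.6999969482422], [285.3999938964844, 171.0], [285.0, 176.39999389648438]]
scene dark 147.5 (302.5, 249.0) [[296.0, 257.0], [296.0, 241.0], [309.0, 241.0], [309.0, 257.0]]
scene dark 114.0 (331.5353088378906, 215.0411834716797) [[322.1000061035156, 217.5], [335.3999938964844, 206.10000610351562], [341.0, 212.60000610351562], [327.70001220703125, 224.0]]
scene dark 98.5 (360.0000305175781, 190.50003051757812) [[351.5, 193.5], [363.0, 182.0], [368.5, 187.5], [357.0, 199.0]]
123 (-21, 30, 34) [602.  87. 151.] [265.8 177. ] [360.7 182.6]
123 (-21, -30, 34) [601.  27. 151.] [287.1 177.8] [350.3 191.6]
123 (-9, -30, 34) [612.  26. 156.] [287.1 173.8] [353.3 191.5]
123 (-9, 30, 34) [613.  86. 156.] [265.8 173. ] [363.6 182.4]
123 (-9, -30, 4) [625.  26. 128.] [287.8 170.5] [356.5 199.9]
123 (-9, 30, 4) [625.  86. 128.] [266.9 169.8] [366.8 190.6]
-29 (-21, 30, 34) [600. -65. 151.] [319.6 179. ] [333.4 206.4]
-29 (-21, -30, 34) [ 599. -125.  151.] [340.8 179.8] [321.7 216.6]
-29 (-9, -30, 34) [ 610. -126.  156.] [341.  175.8] [324.7 216.6]
-29 (-9, 30, 34) [611. -66. 156.] [319.8 175. ] [336.4 206.3]
-29 (-9, -30, 4) [ 622. -126.  128.] [340.6 172.5] [328.3 225.3]
-29 (-9, 30, 4) [623. -66. 128.] [319.8 171.7] [339.9 214.9]
```

The fit predicts the handle pixels to within about 1–2 px. I'll zoom in on the knob and handles in both views, as one montage, for finer positions.

Run:
```python
from h import *
a=cv2.imread('pics/top0.png');b=cv2.imread('pics/scene0.png')
z=lambda im,cx,cy:cv2.resize(im[cy-14:cy+14,cx-14:cx+14],(280,280),interpolation=cv2.INTER_CUBIC)
cv2.imwrite('pics/mont.png',np.vstack([np.hstack([z(a,375,182),z(b,304,249)]),np.hstack([z(a,329,176),z(b,331,215)])]))
# tray & mat (top)
hs=cv2.cvtColor(a,cv2.COLOR_BGR2HSV)
for nm,m,r in[('tray',(a.min(2)>90),(320,220,430,265)),('mat',(a.min(2)>60)&(a.max(2)<140),(125,160,220,280)),('spat',a.max(2)>110,(265,218,300,275)),('mouse',a.max(2)>70,(236,230,264,275)),('timer',a.min(2)>120,(415,195,450,218))]:
    k=np.zeros(a.shape[:2],np.uint8);x0,y0,x1,y1=r;k[y0:y1,x0:x1]=m[y0:y1,x0:x1]*255
    c=max(cv2.findContours(k,cv2.RETR_EXTERNAL,cv2.CHAIN_APPROX_NONE)[0],key=cv2.contourArea)
    box=cv2.boxPoints(cv2.minAreaRect(c));zz=dict(tray=38,mat=4,spat=3,mouse=20,timer=60)[nm]
    P=np.array([plane('top',q,zz) for q in box]);print(nm,P[:,:2].round(0).tolist(),'c',P.mean(0).round(1),np.linalg.norm(P[0]-P[1]).round(),np.linalg.norm(P[1]-P[2]).round())
```

```text
tray [[397.0, -86.0], [479.0, -94.0], [450.0, -388.0], [369.0, -379.0]] c [ 423.9 -237.    38. ] 82.0 295.0
mat [[308.0, 503.0], [640.0, 519.0], [646.0, 265.0], [313.0, 253.0]] c [476.5 385.2   4. ] 333.0 254.0
spat [[334.0, 91.0], [485.0, 70.0], [475.0, 4.0], [324.0, 25.0]] c [404.4  47.7   3. ] 153.0 67.0
mouse [[430.0, 174.0], [434.0, 115.0], [331.0, 107.0], [327.0, 166.0]] c [380.5 140.6  20. ] 59.0 104.0
timer [[530.0, -377.0], [561.0, -385.0], [545.0, -454.0], [514.0, -447.0]] c [ 537.4 -415.7   60. ] 32.0 71.0
```

View pics/mont.png

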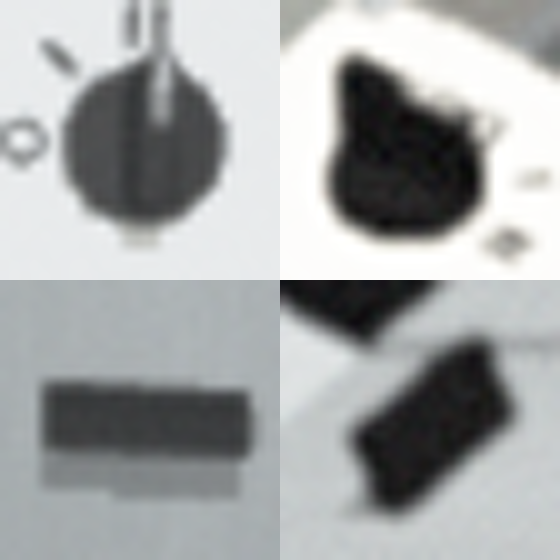

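The montage shows the knob disc centred at top (375.0,181.9) and scene about (302,254), and the right handle's black bar at top x 318.7–339.6, y 171.6–179.2. That puts the warmer origin at about (684.6,-64.4), yaw -1°. The tray and mat sizes match the text.

```bash
cat >> h.py <<'E'
O=np.array([684.6,-64.4,0]);YAW=np.radians(-1.0);RW=Rot.from_rotvec([0,0,YAW])
def W(*m): return O+RW.apply(m)
def down(phi,pitch=0):
    """tool down, tool x at world heading phi (deg)"""
    c,s=np.cos(np.radians(phi)),np.sin(np.radians(phi))
    return Rot.from_matrix(np.array([[c,s,0],[s,-c,0],[0,0,-1]]))
def show(name,P,Rt): 
    r=rel(P,Rt);print(name,'P',np.round(P,1),'shift',r[:3].round(4),'turn',r[3:].round(4),'deg',np.degrees(np.linalg.norm(r[3:])).round(1))
E
python3 - <<'E'
from h import *
print(tri((302.05,253.95),(375.05,181.85)))
k=plane('top',(375.05,181.85),90);print(k,RW.inv().apply(k-O),plane('scene',(302.05,253.95),88))
# bar top front end: scene montage (352,55)
print('bartop scene on z=118,122',[plane('scene',(290+7.2-.45,235+5.3-.45),z).round(0) for z in(115,120,125)])
R0=down(-1)
show('above',[k[0],k[1],256],R0)
E
```

```text
(array([ 602.43548922, -230.62462389,   84.41844297]), np.float64(0.26966755847621915))
[ 601.93105039 -229.86810959   90.        ] [ -79.76854203 -166.8856801    90.        ] [ 604.81076816 -233.73829429   88.        ]
bartop scene on z=118,122 [array([ 575., -217.,  115.]), array([ 578., -222.,  120.]), array([ 582., -226.,  125.])]
above P [ 601.9 -229.9  256. ] shift [ 4.837e-01 -1.242e-01 -2.000e-04] turn [-1.200e-03  2.000e-04  3.742e-01] deg 21.4
```

step_arm:
  motion: [0.484,-0.124,0,0,0,0.374,0.484,-0.124,0,0,0,0.374,0.484,-0.124,0,0,0,0.374,0.484,-0.124,0,0,0,0.374,0.484,-0.124,0,0,0,0.374,0.484,-0.124,0,0,0,0.374,0.484,-0.124,0,0,0,0.374,0.484,-0.124,0,0,0,0.374,0.484,-0.124,0,0,0,0.374,0.484,-0.124,0,0,0,0.374,0.484,-0.124,0,0,0,0.374,0.484,-0.124,0,0,0,0.374]
  claw: -0.05

```text
t: 1.1
eef_pos: [594.9, -234.6, 255.9]
ee_rot: [-0.0, 1.0, -0.009, -0.0]
wrist_force: [0.7, -0.9, 0.4]
width: 40.6
finger_force: 0.0
```

Run:
```python
from h import *
s=status.state();print(s['t'],s['eef_pos'],s['width'],s['joints'],s['wrist_force'])
show('k',[602,-230,119],down(-1))
```

```text
1.1 [ 594.85963377 -234.61341057  255.89336048] 40.56871490989255 [-3.75647890e-01  3.13097395e-01  4.38131225e-01  1.69629438e+00
 -5.58791610e-05  2.78296888e+00] [ 0.72246487 -0.92171318  0.41828672]
k P [ 602 -230  119] shift [ 0.0071 -0.0047  0.1369] turn [-0.0001  0.0005  0.0004] deg 0.0
```

step_arm:
  motion: [0,0,0.04,0,0,0,0,0,0.08,0,0,0,0,0,0.105,0,0,0,0,0,0.12,0,0,0,0,0,0.13,0,0,0,0,0,0.137,0,0,0,0,0,0.137,0,0,0,0,0,0.137,0,0,0]

```text
t: 1.77
eef_pos: [593.5, -236.2, 121.4]
ee_rot: [0.0, 1.0, -0.009, 0.001]
wrist_force: [-4.7, 1.5, 7.0]
width: 40.4
finger_force: 3.9
```

step_arm:
  motion: [0,0,0,0,0,0,0,0,0,0,0,0,0,0,0,0,0,0,0,0,0,0,0,0,0,0,0,0,0,0,0,0,0,0,0,0]
  claw: -0.6

```text
t: 2.27
eef_pos: [594.6, -232.4, 123.1]
ee_rot: [-0.003, 1.0, -0.007, 0.002]
wrist_force: [-3.3, 23.7, 19.2]
width: 17.2
finger_force: 17.7
```

step_arm:
  motion: [0,0,-0.006,0,0,0,0,0,-0.006,0,0,0,0.007,-0.0046,-0.006,0,0,0,0.007,-0.0046,-0.006,0,0,0,0.007,-0.0046,-0.006,0,0,0,0.007,-0.0046,-0.006,0,0,0]
  claw: -0.05

```text
t: 2.77
eef_pos: [600.5, -231.9, 124.7]
ee_rot: [-0.0, 1.0, -0.009, -0.0]
wrist_force: [-0.4, 0.2, -0.2]
width: 40.5
finger_force: 0.0
```

step_arm:
  motion: [0,0,0,0,0,0,0,0,0,0,0,0,0,0,0,0,0,0,0,0,0,0,0,0,0,0,0,0,0,0,0,0,0,0,0,0]
  claw: -0.6

```text
t: 3.27
eef_pos: [600.4, -231.7, 125.2]
ee_rot: [-0.0, 1.0, -0.009, -0.0]
wrist_force: [-0.5, 2.5, -1.6]
width: 17.1
finger_force: 0.7
```

step_arm:
  motion: [0.001,-0.0025,0,0,0,0,0.001,-0.0025,0,0,0,0,0.001,-0.0025,0,0,0,0,0.001,-0.0025,0,0,0,0,0.001,-0.0025,0,0,0,0,0.001,-0.0025,0,0,0,0]
  claw: -1

```text
t: 3.77
eef_pos: [600.6, -229.3, 125.4]
ee_rot: [0.0, 1.0, -0.009, -0.001]
wrist_force: [-6.0, 1.4, 2.7]
width: 11.1
finger_force: 59.6
```

step_arm:
  motion: [0,0,0,0,0,-0.12,0,0,0,0,0,-0.24,0,0,0,0,0,-0.36,0,0,0,0,0,-0.48,0,0,0,0,0,-0.6,0,0,0,0,0,-0.72,0,0,0,0,0,-0.8,0,0,0,0,0,-0.8,0,0,0,0,0,-0.8]

```text
t: 4.52
eef_pos: [600.8, -229.6, 125.4]
ee_rot: [-0.0, 0.925, 0.38, -0.001]
wrist_force: [-5.9, 0.0, 2.5]
width: 10.8
finger_force: 59.8
```

step_arm:
  motion: [0,0,0,0,0,-0.12,0,0,0,0,0,-0.24,0,0,0,0,0,-0.36,0,0,0,0,0,-0.48,0,0,0,0,0,-0.6,0,0,0,0,0,-0.7,0,0,0,0,0,-0.76,0,0,0,0,0,-0.77,0,0,0,0,0,-0.77,0,0,0,0,0,-0.77]

```text
t: 5.35
eef_pos: [601.2, -229.7, 125.4]
ee_rot: [-0.0, 0.715, 0.699, -0.0]
wrist_force: [-4.9, -2.0, 2.1]
width: 11.1
finger_force: 59.7
```

step_arm:
  motion: [0,0,0,0,0,0,0,0,0,0,0,0,0,0,0,0,0,0,0,0,-0.04,0,0,0,0,0,-0.08,0,0,0,0,0,-0.12,0,0,0,0,0,-0.15,0,0,0,0,0,-0.15,0,0,0]
  claw: -0.05

```text
t: 6.02
eef_pos: [602.8, -229.6, 283.1]
ee_rot: [0.005, 0.714, 0.7, 0.002]
wrist_force: [0.0, 0.2, 1.0]
width: 40.3
finger_force: 0.0
```

```bash
cat >> h.py <<'E'
ct,st=np.cos(np.radians(25)),np.sin(np.radians(25))
def covpt(x,z,yc): return W(-51.5+x*ct-z*st,yc,131.8+x*st+z*ct)
def covrot(a): # tool frame for gripping a cover at slope a deg: tool y = cover x, tool z=-normal
    c,s=np.cos(np.radians(a)),np.sin(np.radians(a))
    return RW*Rot.from_matrix(np.array([[0,c,s],[1,0,0],[0,s,-c]]))
E
python3 - <<'E'
from h import *
im=snap('top','top1');s2=snap('scene','sc1')
z=lambda im,cx,cy,h=28:cv2.resize(im[cy-h:cy+h,cx-h:cx+h],(380,380),interpolation=cv2.INTER_CUBIC)
cv2.imwrite('pics/m2.png',np.hstack([z(im,372,180),z(s2,304,249)]))
s=status.state();print(s['joints'])
print(np.linalg.det(covrot(25).as_matrix()))
show('pre',covpt(-15,110,123),covrot(25))
show('grasp',covpt(-15,28,123),covrot(25))
E
```

```text
[-3.63980146e-01  3.35383673e-01  5.07605149e-01  1.73963903e+00
  2.29014839e-04  1.22546992e+00]
1.0000000000000009
pre P [575.2  60.5 225.2] shift [ 0.2894 -0.0328  0.0513] turn [-0.4331  0.0012 -0.001 ] deg 24.8
grasp P [609.8  59.9 150.8] shift [0.2895 0.0017 0.1258] turn [-0.4331  0.0012 -0.001 ] deg 24.8
```

View pics/m2.png

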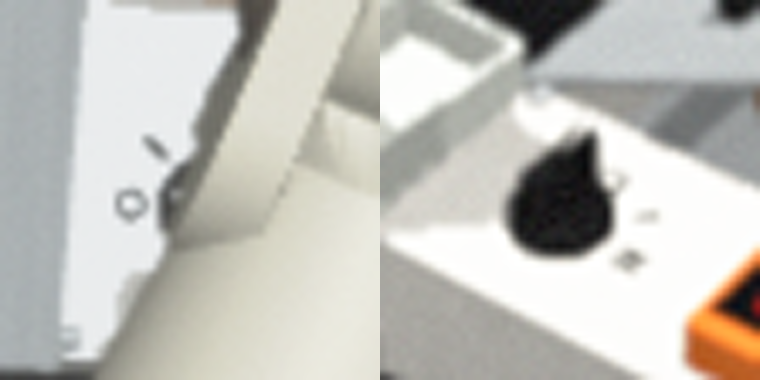

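The selector bar now points at the ring, seen in both crops, so the warmer is off. I'll go to the left cover next.

step_arm:
  motion: [0.289,-0.033,0.043,-0.433,0,0,0.289,-0.033,0.043,-0.433,0,0,0.289,-0.033,0.043,-0.433,0,0,0.289,-0.033,0.043,-0.433,0,0,0.289,-0.033,0.043,-0.433,0,0,0.289,-0.033,0.043,-0.433,0,0,0.289,-0.033,0.043,-0.433,0,0,0.289,-0.033,0.043,-0.433,0,0,0.289,-0.033,0.043,-0.433,0,0,0.289,-0.033,0.043,-0.433,0,0,0.289,-0.033,0.043,-0.433,0,0,0.289,-0.033,0.043,-0.433,0,0]
  claw: 0.1

```text
t: 7.12
eef_pos: [573.9, 59.3, 231.7]
ee_rot: [0.153, 0.697, 0.684, 0.15]
wrist_force: [0.3, -0.9, -0.3]
width: 47.1
finger_force: 0.0
```

Run:
```python
from h import *
s=status.state();print(s['joints'],s['joint_velocities'].round(3),s['eef_pos'])
show('pre',covpt(-15,110,123),covrot(25))
show('grasp',covpt(-15,28,123),covrot(25))
```

```text
[ 0.13127465 -0.26457789 -0.26940337  1.13802248 -0.06298121  1.70745623] [-0.016 -0.     0.01   0.003 -0.001  0.003] [573.8640156   59.26323064 231.70703651]
pre P [575.2  60.5 225.2] shift [ 0.0013 -0.0016  0.0065] turn [-0.0041  0.0009 -0.0014] deg 0.3
grasp P [609.8  59.9 150.8] shift [ 0.0014 -0.0012  0.0885] turn [-0.0041  0.0009 -0.0014] deg 0.3
```

step_arm:
  motion: [0,0,0.03,-0.004,0,0,0.001,-0.001,0.055,-0.004,0,0,0.001,-0.001,0.07,-0.004,0,0,0.001,-0.001,0.08,-0.004,0,0,0.001,-0.001,0.081,-0.004,0,0,0.001,-0.001,0.081,-0.004,0,0]

```text
t: 7.62
eef_pos: [607.0, 59.5, 158.2]
ee_rot: [0.155, 0.697, 0.684, 0.151]
wrist_force: [-0.4, 0.2, 0.1]
width: 46.9
finger_force: 0.0
```

step_arm:
  motion: [0,0,0,0,0,0,0,0,0,0,0,0,0,0,0,0,0,0,0,0,0,0,0,0,0,0,0,0,0,0]
  claw: -0.57

```text
t: 8.03
eef_pos: [607.0, 60.7, 159.0]
ee_rot: [0.155, 0.696, 0.684, 0.152]
wrist_force: [0.2, 0.9, -0.4]
width: 18.3
finger_force: 0.0
```

step_arm:
  motion: [0,0,0,0,0,0,0,0,0,0,0,0,0,0,0,0,0,0]
  claw: -0.7

```text
t: 8.28
eef_pos: [606.9, 60.7, 158.3]
ee_rot: [0.155, 0.696, 0.684, 0.152]
wrist_force: [0.2, -0.7, 0.0]
width: 12.7
finger_force: 0.0
```

step_arm:
  motion: [0,0,0,0,0,0,0,0,0,0,0,0,0,0,0,0,0,0,0,0,0,0,0,0]
  claw: -1

```text
t: 8.62
eef_pos: [606.8, 60.7, 158.5]
ee_rot: [0.155, 0.696, 0.684, 0.152]
wrist_force: [-5.3, -0.4, 4.4]
width: 11.1
finger_force: 59.2
```

```bash
cat > arc.py <<'E'
import numpy as np,sys
c=np.array([0,92.5,41])
def rows(ths):
    out=[]
    for t in ths:
        out+=[0,round((c[1]*(1-np.cos(t))+c[2]*np.sin(t))/1000,4),round((c[2]*(1-np.cos(t))-c[1]*np.sin(t))/1000,4),round(t,3),0,0]
    return out
print(rows([.04,.08,.12,.16,.2,.22,.22]));print(rows([.04,.08,.12,.16,.19,.21,.21]))
E
python3 arc.py; python3 -c "
from h import *
print(covpt(-15,35,123))"
```

```text
[0, np.float64(0.0017), np.float64(-0.0037), 0.04, 0, 0, 0, np.float64(0.0036), np.float64(-0.0073), 0.08, 0, 0, 0, np.float64(0.0056), np.float64(-0.0108), 0.12, 0, 0, 0, np.float64(0.0077), np.float64(-0.0142), 0.16, 0, 0, 0, np.float64(0.01), np.float64(-0.0176), 0.2, 0, 0, 0, np.float64(0.0112), np.float64(-0.0192), 0.22, 0, 0, 0, np.float64(0.0112), np.float64(-0.0192), 0.22, 0, 0]
[0, np.float64(0.0017), np.float64(-0.0037), 0.04, 0, 0, 0, np.float64(0.0036), np.float64(-0.0073), 0.08, 0, 0, 0, np.float64(0.0056), np.float64(-0.0108), 0.12, 0, 0, 0, np.float64(0.0077), np.float64(-0.0142), 0.16, 0, 0, 0, np.float64(0.0094), np.float64(-0.0167), 0.19, 0, 0, 0, np.float64(0.0106), np.float64(-0.0184), 0.21, 0, 0, 0, np.float64(0.0106), np.float64(-0.0184), 0.21, 0, 0]
[606.87255709  59.97547391 157.18149862]
```

step_arm:
  motion: [0,0.0017,-0.0037,0.04,0,0,0,0.0036,-0.0073,0.08,0,0,0,0.0056,-0.0108,0.12,0,0,0,0.0077,-0.0142,0.16,0,0,0,0.01,-0.0176,0.2,0,0,0,0.0112,-0.0192,0.22,0,0,0,0.0112,-0.0192,0.22,0,0]

```text
t: 9.2
eef_pos: [609.6, 60.6, 180.3]
ee_rot: [0.077, 0.709, 0.697, 0.075]
wrist_force: [-0.6, 1.0, 0.7]
width: 10.8
finger_force: 60.2
```

step_arm:
  motion: [0,0.0017,-0.0037,0.04,0,0,0,0.0036,-0.0073,0.08,0,0,0,0.0056,-0.0108,0.12,0,0,0,0.0077,-0.0142,0.16,0,0,0,0.0094,-0.0167,0.19,0,0,0,0.0106,-0.0184,0.21,0,0,0,0.0106,-0.0184,0.21,0,0,0,0.0106,-0.0184,0.21,0,0]

```text
t: 9.87
eef_pos: [615.8, 60.5, 200.3]
ee_rot: [0.003, 0.713, 0.701, 0.003]
wrist_force: [1.2, -0.6, -0.1]
width: 10.6
finger_force: 60.0
```

Run:
```python
from h import *
s=status.state();q=s['ee_rot'];print(s['eef_pos'],s['wrist_force'],s['torque'],s['finger_force'],s['width'])
R=Rot.from_quat([q[1],q[2],q[3],q[0]]).as_matrix();print(R.round(3))
snap('scene','c1s')
```

```text
[615.77232667  60.50782273 200.30102128] [ 1.23404299 -0.55907047 -0.0695022 ] [ 0.16949997 -0.46309088 -0.04938411] 60.038652420043945 10.604158673909238
[[ 0.018  1.     0.008]
 [ 1.    -0.018 -0.   ]
 [ 0.     0.008 -1.   ]]
```

step_arm:
  motion: [0,0,-0.003,0,0,0,0,0,-0.006,0,0,0,0,0,-0.009,0,0,0,0,0,-0.0125,0,0,0,0,0,-0.0125,0,0,0,0,0,-0.0125,0,0,0]

```text
t: 10.42
eef_pos: [615.1, 60.5, 213.5]
ee_rot: [0.003, 0.713, 0.701, 0.003]
wrist_force: [-0.5, 0.0, -3.0]
width: 10.4
finger_force: 59.6
```

step_arm:
  motion: [0,-0.006,0,0,0,0,0,-0.014,0,0,0,0,0,-0.024,0,0,0,0,0,-0.04,-0.003,0,0,0,0,-0.06,-0.02,0,0,0,0,-0.07,-0.05,0,0,0,0,-0.07,-0.06,0,0,0,0,-0.07,-0.06,0,0,0]

```text
t: 11.08
eef_pos: [545.1, 61.9, 276.1]
ee_rot: [0.004, 0.713, 0.701, 0.005]
wrist_force: [-0.2, -0.2, -3.5]
width: 10.5
finger_force: 59.8
```

```bash
cat > mat.py <<'E'
from h import *
MC=np.array([476.5,385.2,4.]);MY=np.radians(2.7)
MR=Rot.from_rotvec([0,0,MY])
def handle(mx): return MC+MR.apply([mx,-15+3,0])  # handle centre xy, lip end to +y
def lay(tilt): # tool y = cover x = mat +y, tail down by tilt deg
    a=np.radians(tilt);c,s=np.cos(a),np.sin(a)
    return MR*Rot.from_rotvec([0,0,np.pi/2])*Rot.from_matrix(np.array([[0,c,s],[1,0,0],[0,s,-c]]))
E
python3 - <<'E'
from mat import *
s=status.state();print(s['wrist_force'],s['joints'])
h=handle(78);show('above',[h[0],h[1],230],lay(0))
snap('top','t2');snap('scene','s2');z=lambda n:cv2.imread(f'pics/{n}.png')
cv2.imwrite('pics/m3.png',np.vstack([cv2.resize(z('c1s')[140:300,240:440],(640,512))[:280],cv2.resize(z('s2')[110:290,240:440],(640,512))[:300]]))
E
```

```text
[-0.19227394 -0.18276135 -3.5458757 ] [ 1.13528562e-01  7.96127303e-02  2.06752298e-01  1.68525989e+00
 -9.57926522e-04  1.70210105e+00]
above P [555.  376.9 230. ] shift [0.3151 0.0037 0.0464] turn [ 0.0103  0.0098 -1.6357] deg 93.7
```

View pics/m3.png

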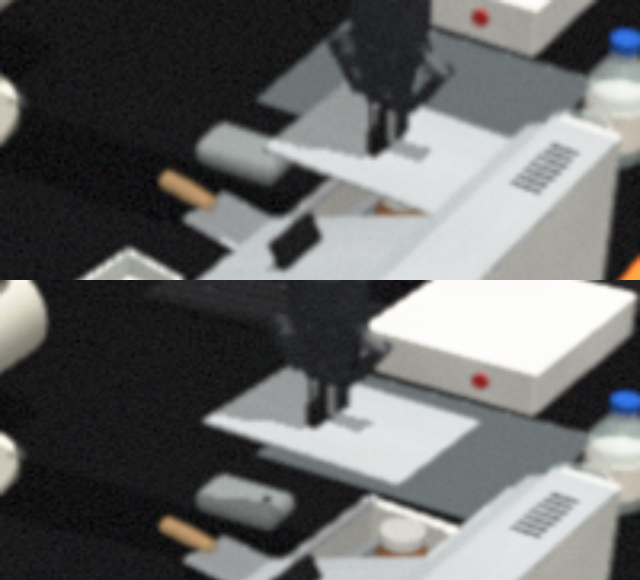

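The left cover is held level and clear of the ledge. A jar with a white cap shows in the left bay, and the mat is free. I'll carry the cover to the mat's far half.

step_arm:
  motion: [0.12,0,0,0,0,-0.12,0.16,0,0,0,0,-0.24,0.2,0,0,0,0,-0.36,0.24,0.001,0,0,0,-0.48,0.28,0.002,0.01,0,0,-0.6,0.315,0.0037,0.02,0,0,-0.72,0.315,0.0037,0.03,0,0,-0.84,0.315,0.0037,0.046,0,0,-0.96,0.315,0.0037,0.046,0,0,-1.08,0.315,0.0037,0.046,0,0,-1.2,0.315,0.0037,0.046,0,0,-1.32,0.315,0.0037,0.046,0,0,-1.44]

```text
t: 12.18
eef_pos: [554.4, 376.9, 223.4]
ee_rot: [0.002, 0.071, 0.997, -0.001]
wrist_force: [0.3, 0.4, -3.6]
width: 10.6
finger_force: 59.9
```

Run:
```python
from mat import *
s=status.state();print(s['joints'])
h=handle(78);show('above',[h[0],h[1],80],lay(0))
```

```text
[ 0.59863332  0.3789238   0.45880864  1.64895179 -0.00411518  0.74100611]
above P [555.  376.9  80. ] shift [0.     0.0004 0.1434] turn [-0.0022  0.0039 -0.1895] deg 10.9
```

step_arm:
  motion: [0,0,0.04,0,0,-0.1,0,0,0.08,-0.01,0,-0.19,0,0,0.11,-0.02,0,-0.19,0,0,0.135,-0.03,0,-0.19,0,0,0.155,-0.05,0,-0.19,0,0,0.165,-0.05,0,-0.19,0,0,0.171,-0.05,0,-0.19,0,0,0.171,-0.05,0,-0.19,0,0,0.171,-0.05,0,-0.19]

```text
t: 12.93
eef_pos: [556.0, 376.9, 56.2]
ee_rot: [0.006, -0.021, 0.999, 0.025]
wrist_force: [-0.0, 0.2, -3.2]
width: 10.9
finger_force: 59.9
```

Run:
```python
from mat import *
s=status.state();print(s['wrist_force'],s['torque'])
h=handle(78);show('l',[h[0],h[1],46],lay(2.9))
```

```text
[-0.04957574  0.15926964 -3.19682085] [-0.09836076  0.03217623 -0.0205977 ]
l P [555.  376.9  46. ] shift [ 0.0012 -0.0004  0.0102] turn [-0.0015  0.0124 -0.0053] deg 0.8
```

step_arm:
  motion: [0,0,0.004,0,0.012,0,0,0,0.007,0,0.012,0,0,0,0.009,0,0.012,0,0,0,0.0095,0,0.012,0,0,0,0.0095,0,0.012,0]

```text
t: 13.35
eef_pos: [555.8, 377.1, 46.3]
ee_rot: [-0.001, -0.021, 0.999, 0.025]
wrist_force: [-0.0, 0.4, -4.3]
width: 10.5
finger_force: 59.9
```

Still fully carried, so I'll lower it a little more until it touches.

step_arm:
  motion: [0,0,0.001,0,0,0,0,0,0.002,0,0,0,0,0,0.003,0,0,0,0,0,0.003,0,0,0]

```text
t: 13.68
eef_pos: [555.9, 377.2, 45.7]
ee_rot: [0.0, -0.021, 0.999, 0.025]
wrist_force: [-5.2, -5.7, 11.6]
width: 10.6
finger_force: 62.0
```

step_arm:
  motion: [0,0,-0.001,0,0,0,0,0,-0.002,0,0,0,0,0,-0.002,0,0,0,0,0,-0.002,0,0,0]
  claw: -0.1

```text
t: 14.02
eef_pos: [555.9, 377.2, 45.4]
ee_rot: [-0.0, -0.021, 0.999, 0.025]
wrist_force: [-0.1, -0.6, 0.1]
width: 38.4
finger_force: 0.0
```

step_arm:
  motion: [0,0,-0.03,0,0,0,0,0,-0.07,0,0,0,0,0,-0.11,0,0,0,0,0,-0.15,0,0,0,0,0,-0.19,0,0,0,0,0,-0.2,0,0,0,0,0,-0.2,0,0,0]

```text
t: 14.6
eef_pos: [557.3, 367.8, 249.8]
ee_rot: [0.002, -0.021, 0.999, 0.026]
wrist_force: [-0.6, 1.5, 0.1]
width: 37.8
finger_force: 0.0
```

Run:
```python
from mat import *
s=status.state();print(s['joints'],s['eef_pos'])
h=[-15,0];P=covpt(-15,110,-29)
show('pre2',P,covrot(25)); show('mid',[500,0,250],covrot(0))
```

```text
[0.56672076 0.35089126 0.47319402 1.66161303 0.04277349 0.52570267] [557.29969668 367.81650076 249.76296318]
pre2 P [572.5 -91.4 225.2] shift [ 4.000e-03 -4.602e-01  3.000e-04] turn [-0.2896 -0.3922  1.5899] deg 95.3
mid P [500   0 250] shift [ 0.0725 -0.3646 -0.0199] turn [ 0.0453 -0.0386  1.6295] deg 93.4
```

step_arm:
  motion: [0.004,-0.46,0,-0.29,-0.392,1.59,0.004,-0.46,0,-0.29,-0.392,1.59,0.004,-0.46,0,-0.29,-0.392,1.59,0.004,-0.46,0,-0.29,-0.392,1.59,0.004,-0.46,0,-0.29,-0.392,1.59,0.004,-0.46,0,-0.29,-0.392,1.59,0.004,-0.46,0,-0.29,-0.392,1.59,0.004,-0.46,0,-0.29,-0.392,1.59,0.004,-0.46,0,-0.29,-0.392,1.59,0.004,-0.46,0,-0.29,-0.392,1.59,0.004,-0.46,0,-0.29,-0.392,1.59,0.004,-0.46,0,-0.29,-0.392,1.59]
  claw: 0.1

```text
t: 15.6
eef_pos: [570.6, -97.9, 220.2]
ee_rot: [0.142, 0.645, 0.738, 0.139]
wrist_force: [-0.0, 0.4, -1.1]
width: 47.1
finger_force: 0.0
```

step_arm:
  motion: [0,0,0,0,0,0,0,0,0,0,0,0]

```text
t: 15.77
eef_pos: [570.8, -91.8, 221.3]
ee_rot: [0.141, 0.639, 0.743, 0.139]
wrist_force: [0.2, 0.4, 0.1]
width: 47.1
finger_force: 0.0
```

Run:
```python
from mat import *
s=status.state();print(s['joints'],s['eef_pos'])
show('pre2',covpt(-15,110,-29),covrot(25))
a=snap('top','t3');snap('scene','s3')
# left cover on mat
k=np.zeros(a.shape[:2],np.uint8);k[150:290,120:235]=(a.min(2)[150:290,120:235]>135)*255
c=max(cv2.findContours(k,cv2.RETR_EXTERNAL,cv2.CHAIN_APPROX_NONE)[0],key=cv2.contourArea)
box=cv2.boxPoints(cv2.minAreaRect(c));P=np.array([plane('top',q,15) for q in box]);print(P.round(0).tolist(),P.mean(0).round(1),np.linalg.norm(P[0]-P[1]).round(),np.linalg.norm(P[1]-P[2]).round())
cv2.imwrite('pics/m4.png',np.hstack([cv2.resize(a[80:280,110:410],(480,320)),cv2.resize(cv2.imread('pics/s3.png')[110:270,270:440],(320,320))]))
```

```text
[-0.20717714 -0.22415355 -0.24544614  1.16425346  0.10632023  1.23378378] [570.77824316 -91.77952889 221.33017867]
pre2 P [572.5 -91.4 225.2] shift [-0.      0.0031 -0.0028] turn [-0.0359 -0.0368  0.1606] deg 9.7
[[627.0, 511.0, 15.0], [637.0, 282.0, 15.0], [488.0, 274.0, 15.0], [478.0, 501.0, 15.0]] [557.4 392.2  15. ] 229.0 149.0
```

View pics/m4.png

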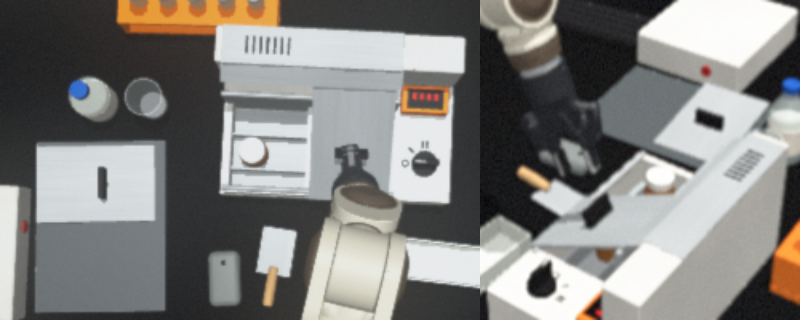

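The left cover lies flat on the far half of the mat, handle up. One white-capped jar is in the left bay at about (253,151) of the crop, and the knob is still at the ring. Next is the right cover.

step_arm:
  motion: [0,0.003,-0.003,-0.036,-0.037,0.16,0,0.003,-0.003,-0.036,-0.037,0.16,0,0.003,-0.003,-0.036,-0.037,0.16,0,0.003,-0.003,-0.036,-0.037,0.16]

```text
t: 16.2
eef_pos: [573.1, -90.3, 226.2]
ee_rot: [0.155, 0.695, 0.685, 0.152]
wrist_force: [0.3, 0.1, -0.8]
width: 47.2
finger_force: 0.0
```

Run:
```python
from mat import *
show('g2',covpt(-15,36,-29),covrot(25))
```

```text
g2 P [603.8 -92.  158.1] shift [-0.0012 -0.001   0.0747] turn [ 0.0009 -0.0005  0.0028] deg 0.2
```

step_arm:
  motion: [0,0,0.03,0,0,0,-0.001,-0.001,0.055,0,0,0,-0.001,-0.001,0.067,0,0,0,-0.001,-0.001,0.0745,0,0,0,-0.001,-0.001,0.0745,0,0,0,-0.001,-0.001,0.0745,0,0,0]

```text
t: 16.7
eef_pos: [603.8, -93.0, 159.0]
ee_rot: [0.155, 0.697, 0.684, 0.152]
wrist_force: [-0.5, 0.5, 1.4]
width: 46.9
finger_force: 0.0
```

step_arm:
  motion: [0,0,0,0,0,0,0,0,0,0,0,0,0,0,0,0,0,0,0,0,0,0,0,0,0,0,0,0,0,0]
  claw: -0.64

```text
t: 17.12
eef_pos: [603.7, -93.3, 159.0]
ee_rot: [0.155, 0.697, 0.683, 0.152]
wrist_force: [-0.3, 0.1, -0.4]
width: 15.2
finger_force: 0.0
```

step_arm:
  motion: [0,0,0,0,0,0,0,0,0,0,0,0,0,0,0,0,0,0,0,0,0,0,0,0,0,0,0,0,0,0]
  claw: -1

```text
t: 17.53
eef_pos: [603.7, -93.2, 159.0]
ee_rot: [0.155, 0.697, 0.683, 0.152]
wrist_force: [-4.8, 0.3, 5.3]
width: 10.7
finger_force: 60.9
```

step_arm:
  motion: [0,0.0017,-0.0037,0.04,0,0,0,0.0036,-0.0073,0.08,0,0,0,0.0056,-0.0108,0.12,0,0,0,0.0077,-0.0142,0.16,0,0,0,0.01,-0.0176,0.2,0,0,0,0.0112,-0.0192,0.22,0,0,0,0.0112,-0.0192,0.22,0,0]

```text
t: 18.12
eef_pos: [606.2, -93.3, 180.6]
ee_rot: [0.077, 0.71, 0.696, 0.076]
wrist_force: [-2.1, -0.4, 1.1]
width: 10.6
finger_force: 60.3
```

step_arm:
  motion: [0,0.0017,-0.0037,0.04,0,0,0,0.0036,-0.0073,0.08,0,0,0,0.0056,-0.0108,0.12,0,0,0,0.0077,-0.0142,0.16,0,0,0,0.0094,-0.0167,0.19,0,0,0,0.0106,-0.0184,0.21,0,0,0,0.0106,-0.0184,0.21,0,0,0,0.0106,-0.0184,0.21,0,0]

```text
t: 18.78
eef_pos: [612.4, -93.4, 200.4]
ee_rot: [0.003, 0.714, 0.7, 0.003]
wrist_force: [1.6, 0.3, 1.0]
width: 10.8
finger_force: 60.1
```

step_arm:
  motion: [0,0,-0.003,0,0,0,0,0,-0.006,0,0,0,0,0,-0.009,0,0,0,0,0,-0.0125,0,0,0,0,0,-0.0125,0,0,0,0,0,-0.0125,0,0,0]

```text
t: 19.28
eef_pos: [611.9, -93.4, 213.6]
ee_rot: [0.003, 0.714, 0.7, 0.003]
wrist_force: [-0.3, -0.0, -2.4]
width: 10.8
finger_force: 59.6
```

step_arm:
  motion: [0,-0.006,0,0,0,0,0,-0.014,0,0,0,0,0,-0.024,0,0,0,0,0,-0.04,-0.003,0,0,0,0,-0.06,-0.02,0,0,0,0,-0.08,-0.05,0,0,0,0,-0.1,-0.06,0,0,0,0,-0.1,-0.06,0,0,0,0,-0.1,-0.06,0,0,0]

```text
t: 20.03
eef_pos: [510.8, -91.4, 273.7]
ee_rot: [0.004, 0.714, 0.7, 0.004]
wrist_force: [0.5, -0.4, -3.4]
width: 10.9
finger_force: 59.7
```

Run:
```python
from mat import *
s=status.state();print(s['joints'])
h=MC+MR.apply([-81,-15,0]);show('above',[h[0],h[1],230],lay(0))
```

```text
[-1.77693367e-01  9.22213702e-03  1.29093648e-01  1.68014109e+00
  1.34157688e-03  1.41370941e+00]
above P [396.3 366.4 230. ] shift [ 0.4553 -0.1243  0.0422] turn [ 0.0079  0.0089 -1.6385] deg 93.9
```

step_arm:
  motion: [0.04,-0.004,0,0,0,-0.12,0.08,-0.01,0,0,0,-0.24,0.12,-0.02,0,0,0,-0.36,0.16,-0.03,0,0,0,-0.48,0.2,-0.043,0,0,0,-0.6,0.24,-0.056,0,0,0,-0.72,0.28,-0.07,0,0,0,-0.84,0.32,-0.083,0.01,0,0,-0.96,0.355,-0.096,0.02,0,0,-1.08,0.39,-0.106,0.03,0,0,-1.2,0.425,-0.115,0.042,0,0,-1.32,0.455,-0.124,0.042,0,0,-1.44]

```text
t: 21.03
eef_pos: [395.5, 368.0, 225.5]
ee_rot: [0.002, 0.072, 0.997, -0.001]
wrist_force: [0.2, -0.7, -3.3]
width: 10.9
finger_force: 59.6
```

step_arm:
  motion: [0,0,0,0,0,-0.1,0,0,0,0,0,-0.19,0,0,0,0,0,-0.19,0,0,0,0,0,-0.19]

```text
t: 21.37
eef_pos: [397.0, 366.2, 228.3]
ee_rot: [0.003, -0.018, 1.0, -0.001]
wrist_force: [-0.3, 0.3, -2.6]
width: 10.5
finger_force: 59.8
```

Run:
```python
from mat import *
s=status.state();print(s['joints'])
h=MC+MR.apply([-81,-15,0]);show('l',[h[0],h[1],47],lay(2.9))
```

```text
[ 0.74772343  0.0500437   0.08272168  1.59931337 -0.00552606  0.71141892]
l P [396.3 366.4  47. ] shift [0.0019 0.0005 0.1813] turn [-0.0521  0.007  -0.0107] deg 3.1
```

step_arm:
  motion: [0,0,0.04,-0.01,0,0,0.001,0,0.08,-0.03,0.007,-0.01,0.002,0,0.12,-0.05,0.007,-0.01,0.002,0,0.15,-0.052,0.007,-0.01,0.002,0,0.165,-0.052,0.007,-0.01,0.002,0,0.174,-0.052,0.007,-0.01,0.002,0,0.179,-0.052,0.007,-0.01,0.002,0,0.181,-0.052,0.007,-0.01,0.002,0,0.181,-0.052,0.007,-0.01]

```text
t: 22.12
eef_pos: [397.0, 366.3, 49.3]
ee_rot: [0.0, -0.024, 0.999, 0.026]
wrist_force: [-0.7, -0.6, -2.4]
width: 10.8
finger_force: 59.8
```

step_arm:
  motion: [0,0,0.001,0,0,0,0,0,0.002,0,0,0,0,0,0.003,0,0,0,0,0,0.003,0,0,0]

```text
t: 22.45
eef_pos: [396.8, 366.5, 46.0]
ee_rot: [0.0, -0.025, 0.999, 0.026]
wrist_force: [-0.1, 0.4, -1.3]
width: 10.8
finger_force: 60.2
```

step_arm:
  motion: [0,0,0.001,0,0,0,0,0,0.0015,0,0,0,0,0,0.0015,0,0,0]

```text
t: 22.7
eef_pos: [396.8, 366.5, 45.9]
ee_rot: [0.001, -0.024, 0.999, 0.026]
wrist_force: [-3.7, -4.0, 10.3]
width: 10.5
finger_force: 61.8
```

step_arm:
  motion: [0,0,0,0,0,0,0,0,-0.001,0,0,0,0,0,-0.001,0,0,0,0,0,-0.001,0,0,0]
  claw: -0.1

```text
t: 23.03
eef_pos: [396.5, 366.3, 45.1]
ee_rot: [0.0, -0.025, 0.999, 0.026]
wrist_force: [1.0, -0.6, -0.1]
width: 38.4
finger_force: 0.0
```

step_arm:
  motion: [0,0,-0.03,0,0,0,0,0,-0.07,0,0,0,0,0,-0.11,0,0,0,0,0,-0.15,0,0,0,0,0,-0.19,0,0,0,0,0,-0.2,0,0,0,0,0,-0.2,0,0,0]

```text
t: 23.62
eef_pos: [397.7, 356.6, 248.7]
ee_rot: [0.002, -0.025, 0.999, 0.028]
wrist_force: [1.1, -0.0, -0.6]
width: 38.5
finger_force: 0.0
```

Run:
```python
from mat import *
s=status.state();print(s['joints'],s['eef_pos'])
a=snap('top','t4');b=snap('scene','s4')
cv2.imwrite('pics/m5.png',np.hstack([cv2.resize(a[100:280,110:410],(500,300),interpolation=cv2.INTER_CUBIC),cv2.resize(b[160:280,260:380],(300,300),interpolation=cv2.INTER_CUBIC)]))
def whites(im,r,lo,hi,n):
    x0,y0,x1,y1=r;hsv=cv2.cvtColor(im,cv2.COLOR_BGR2HSV)
    k=np.zeros(im.shape[:2],np.uint8);k[y0:y1,x0:x1]=(im.min(2)[y0:y1,x0:x1]>215)*255
    for c in cv2.findContours(k,cv2.RETR_EXTERNAL,cv2.CHAIN_APPROX_NONE)[0]:
        if lo<cv2.contourArea(c)<hi: print(n,cv2.contourArea(c),np.round(cv2.minEnclosingCircle(c),1) if 0 else (cv2.minEnclosingCircle(c)))
whites(a,(252,150,352,200),60,400,'top');whites(b,(280,180,400,260),20,400,'scene')
```

```text
[0.71148686 0.00802505 0.0782373  1.60212604 0.03992263 0.66319185] [397.72338943 356.58535425 248.70631596]
top 214.5 ((264.03125, 175.96875), 11.358002662658691)
top 284.0 ((329.06817626953125, 163.5), 22.209442138671875)
scene 66.0 ((287.5, 233.0), 9.60478687286377)
scene 148.0 ((370.0, 193.0), 13.928488731384277)
scene 162.5 ((381.5, 181.0), 17.52864646911621)
```

View pics/m5.png

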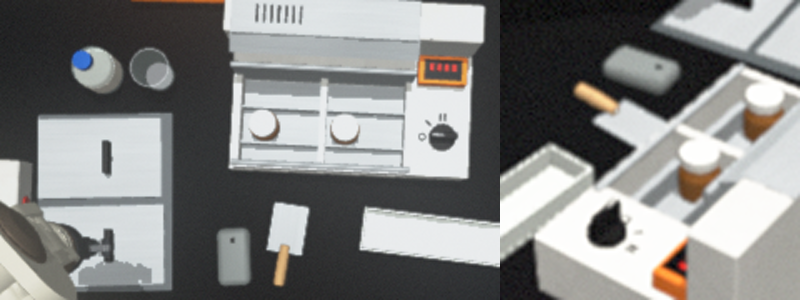

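Both covers lie flat side by side on the mat, handles up. Exactly two jars are left, with caps at top (267,174) and (316,177) and scene (366,198) and (339,221). I'll refine and triangulate them.

```bash
cat > jars.py <<'E'
from mat import *
def cap(im,u,v,h,k,th=200):
    x0,y0=int(u-h),int(v-h);w=cv2.resize(im[y0:int(v+h)+1,x0:int(u+h)+1],None,fx=4,fy=4,interpolation=cv2.INTER_CUBIC)
    m=((w.min(2)>th)*255).astype(np.uint8);m=cv2.morphologyEx(m,cv2.MORPH_OPEN,cv2.getStructuringElement(cv2.MORPH_ELLIPSE,(k,k)))
    n,l,st,c=cv2.connectedComponentsWithStats(m);ctr=np.array([(u-x0)*4,(v-y0)*4])
    i=1+np.argmin(np.linalg.norm(c[1:]-ctr,axis=1));return (c[i]+.5)/4-.5+[x0,y0],st[i,2:].tolist()
def jars(a,b,T,S):
    for t,s in zip(T,S):
        ct_,bt=cap(a,*t,14,33);cs,bs=cap(b,*s,12,21)
        p,e=tri(cs,ct_);q=plane('top',ct_,101);print(ct_.round(1),bt,cs.round(1),bs,'tri',p.round(1),e.round(1),'pl',q.round(1),'warmer',RW.inv().apply(q-O).round(0))
E
python3 - <<'E'
from jars import *
jars(cv2.imread('pics/t4.png'),cv2.imread('pics/s4.png'),[(267.2,173.8),(316.4,176.8)],[(366,197),(338.8,220.5)])
E
```

```text
[265.7 173.1] [75, 63, 3512] [366.  196.7] [65, 51, 2381] tri [619.6  92.4  98.2] 0.6 pl [619.1  91.9 101. ] warmer [-68. 155. 101.]
[316.6 175.7] [64, 61, 3144] [340.  219.3] [72, 58, 2921] tri [615.8 -56.2 101.6] 2.9 pl [614.7 -57.  101. ] warmer [-70.   6. 101.]
```

Run:
```python
from jars import *
show('above',[618,88.5,200],down(89))
```

```text
above P [618.   88.5 200. ] shift [-0.2077 -0.2799  0.0301] turn [ 0.0404 -0.0413  1.6369] deg 93.8
```

step_arm:
  motion: [-0.208,-0.28,0.03,0.04,-0.041,1.637,-0.208,-0.28,0.03,0.04,-0.041,1.637,-0.208,-0.28,0.03,0.04,-0.041,1.637,-0.208,-0.28,0.03,0.04,-0.041,1.637,-0.208,-0.28,0.03,0.04,-0.041,1.637,-0.208,-0.28,0.03,0.04,-0.041,1.637,-0.208,-0.28,0.03,0.04,-0.041,1.637,-0.208,-0.28,0.03,0.04,-0.041,1.637,-0.208,-0.28,0.03,0.04,-0.041,1.637,-0.208,-0.28,0.03,0.04,-0.041,1.637,-0.208,-0.28,0.03,0.04,-0.041,1.637,-0.208,-0.28,0.03,0.04,-0.041,1.637]
  claw: 1

```text
t: 24.72
eef_pos: [617.7, 87.6, 197.5]
ee_rot: [-0.002, 0.666, 0.746, 0.001]
wrist_force: [-0.5, -1.0, 0.5]
width: 85.5
finger_force: 0.0
```

step_arm:
  motion: [0,0,0,0,0,0.1,0,0,0,0,0,0.13,0,0,0,0,0,0.13,0,0,0,0,0,0.13]

```text
t: 25.05
eef_pos: [617.7, 88.3, 198.7]
ee_rot: [-0.001, 0.71, 0.704, 0.002]
wrist_force: [-0.2, -0.7, -0.1]
width: 85.4
finger_force: 0.0
```

Run:
```python
from jars import *
show('l',[618,88.5,98],down(89))
b=snap('scene','s5');print(cap(b,366,196.7,12,21))
```

```text
l P [618.   88.5  98. ] shift [-0.0002  0.0003  0.1007] turn [ 0.0006 -0.0038  0.0094] deg 0.6
(array([366.49819229, 197.08067756]), [60, 47, 1867])
```

Jar unmoved; I'll descend and grip.

step_arm:
  motion: [0,0,0.03,0,0,0,0,0,0.06,0,0,0.009,0,0,0.08,0,0,0.009,0,0,0.093,0,0,0.009,0,0,0.1,0,0,0.009,0,0,0.1,0,0,0.009,0,0,0.1,0,0,0.009]

```text
t: 25.68
eef_pos: [618.8, 88.8, 101.4]
ee_rot: [-0.0, 0.713, 0.701, 0.003]
wrist_force: [-0.4, 1.1, 0.2]
width: 85.4
finger_force: 0.0
```

step_arm:
  motion: [0,0,0,0,0,0,0,0,0,0,0,0,0,0,0,0,0,0,0,0,0,0,0,0,0,0,0,0,0,0,0,0,0,0,0,0]
  claw: 0.35

```text
t: 26.18
eef_pos: [618.6, 88.7, 100.8]
ee_rot: [-0.0, 0.714, 0.701, 0.003]
wrist_force: [0.5, 0.9, -0.5]
width: 57.7
finger_force: 0.0
```

step_arm:
  motion: [0,0,0,0,0,0,0,0,0,0,0,0,0,0,0,0,0,0,0,0,0,0,0,0]
  claw: 0

```text
t: 26.52
eef_pos: [618.6, 88.7, 101.1]
ee_rot: [-0.0, 0.714, 0.7, 0.003]
wrist_force: [-1.3, -1.8, 4.3]
width: 46.5
finger_force: 61.7
```

Gripped on the cap (46.5 mm). I'll lift it and carry it to the tray.

step_arm:
  motion: [0,0,-0.02,0,0,0,0,0,-0.05,0,0,0,0,0,-0.08,0,0,0,0,0,-0.11,0,0,0,0,0,-0.12,0,0,0,0,0,-0.12,0,0,0]

```text
t: 27.02
eef_pos: [619.1, 88.4, 223.1]
ee_rot: [0.001, 0.714, 0.701, 0.004]
wrist_force: [0.0, -0.5, -1.8]
width: 46.4
finger_force: 62.0
```

```bash
cat >> jars.py <<'E'
TC=np.array([424,-237,0.]);TR=Rot.from_rotvec([0,0,np.radians(-5.6)])
def slot(y,z): return TC+TR.apply([0,y,z])
E
python3 - <<'E'
from jars import *
s=status.state();print(s['width'],s['finger_force'],s['wrist_force'])
show('tray',slot(45,200),down(84.4))
b=snap('scene','s6');a=snap('top','t6')
k=np.zeros(b.shape[:2],np.uint8);k[205:295,200:310]=(b.min(2)[205:295,200:310]>95)*255
# check tray corners: project rim corners in scene, compare with hand reading
print(proj('scene',[slot(0,38)+TR.apply([dx,dy,0]) for dx in(-39,39) for dy in(-145,145)]).round(1).tolist())
E
```

```text
46.35421938258938 62.04568147659302 [ 0.01130624 -0.49866296 -1.7689154 ]
tray P [ 428.4 -192.2  200. ] shift [-0.2842 -0.1856  0.0204] turn [ 0.0072 -0.0051  0.0792] deg 4.6
[[210.3, 264.0], [279.4, 216.7], [227.8, 276.0], [296.7, 226.3]]
```

step_arm:
  motion: [-0.284,-0.186,0.02,0.007,-0.005,0.079,-0.284,-0.186,0.02,0.007,-0.005,0.079,-0.284,-0.186,0.02,0.007,-0.005,0.079,-0.284,-0.186,0.02,0.007,-0.005,0.079,-0.284,-0.186,0.02,0.007,-0.005,0.079,-0.284,-0.186,0.02,0.007,-0.005,0.079,-0.284,-0.186,0.02,0.007,-0.005,0.079,-0.284,-0.186,0.02,0.007,-0.005,0.079,-0.284,-0.186,0.02,0.007,-0.005,0.079,-0.284,-0.186,0.02,0.007,-0.005,0.079,-0.284,-0.186,0.02,0.007,-0.005,0.079,-0.284,-0.186,0.02,0.007,-0.005,0.079]

```text
t: 28.12
eef_pos: [427.2, -191.4, 197.7]
ee_rot: [-0.002, 0.741, 0.672, -0.002]
wrist_force: [0.2, -0.0, -2.4]
width: 46.0
finger_force: 62.4
```

Run:
```python
from jars import *
show('tray',slot(45,72),down(84.4))
```

```text
tray P [ 428.4 -192.2   72. ] shift [-0.0007  0.002   0.1257] turn [-0.0053  0.      0.0008] deg 0.3
```

step_arm:
  motion: [0,0.001,0.03,-0.003,0,0,-0.001,0.002,0.06,-0.005,0,0,-0.001,0.002,0.09,-0.005,0,0,-0.001,0.002,0.11,-0.005,0,0,-0.001,0.002,0.12,-0.005,0,0,-0.001,0.002,0.1245,-0.005,0,0,-0.001,0.002,0.1245,-0.005,0,0,-0.001,0.002,0.1245,-0.005,0,0]

```text
t: 28.78
eef_pos: [429.2, -193.2, 75.4]
ee_rot: [0.001, 0.74, 0.672, 0.0]
wrist_force: [0.1, 0.0, -1.6]
width: 46.2
finger_force: 62.5
```

step_arm:
  motion: [0,0,0.001,0,0,0,0,0,0.002,0,0,0,0,0,0.003,0,0,0,0,0,0.003,0,0,0]

```text
t: 29.12
eef_pos: [428.5, -193.5, 71.7]
ee_rot: [0.001, 0.741, 0.672, 0.0]
wrist_force: [-0.2, 0.7, -2.7]
width: 46.6
finger_force: 62.5
```

step_arm:
  motion: [0,0,0.001,0,0,0,0,0,0.002,0,0,0,0,0,0.002,0,0,0,0,0,0.002,0,0,0]

```text
t: 29.45
eef_pos: [428.5, -193.7, 70.1]
ee_rot: [0.001, 0.741, 0.672, 0.0]
wrist_force: [-1.7, 0.4, 5.5]
width: 46.5
finger_force: 63.0
```

step_arm:
  motion: [0,0,0,0,0,0,0,0,0,0,0,0,0,0,0,0,0,0,0,0,0,0,0,0]
  claw: 0.5

```text
t: 29.78
eef_pos: [428.4, -193.4, 69.3]
ee_rot: [0.001, 0.741, 0.672, 0.0]
wrist_force: [-0.1, 0.7, -0.1]
width: 64.2
finger_force: 0.0
```

step_arm:
  motion: [0,0,-0.03,0,0,0,0,0,-0.06,0,0,0,0,0,-0.1,0,0,0,0,0,-0.13,0,0,0,0,0,-0.14,0,0,0,0,0,-0.14,0,0,0]
  claw: 1

```text
t: 30.28
eef_pos: [429.3, -193.8, 212.2]
ee_rot: [0.003, 0.741, 0.672, 0.001]
wrist_force: [0.1, -0.4, -0.6]
width: 85.4
finger_force: 0.0
```

Run:
```python
from jars import *
s=status.state();print(s['eef_pos'],s['width'])
show('r',[615,-57.5,205],down(89))
b=snap('scene','s7');print(cap(b,339.5,220,12,21),cap(cv2.imread('pics/s4.png'),339.5,220,12,21))
cv2.imwrite('pics/m6.png',cv2.resize(b[160:300,200:400],(800,560),interpolation=cv2.INTER_CUBIC))
```

```text
[ 429.30526144 -193.76016492  212.18921853] 85.41287422376982
r P [615.  -57.5 205. ] shift [0.1537 0.1715 0.0078] turn [ 0.0055  0.0026 -0.0801] deg 4.6
(array([340.0242603 , 219.34197781]), [71, 57, 2839]) (array([340.60337006, 219.23995463]), [81, 58, 3086])
```

View pics/m6.png

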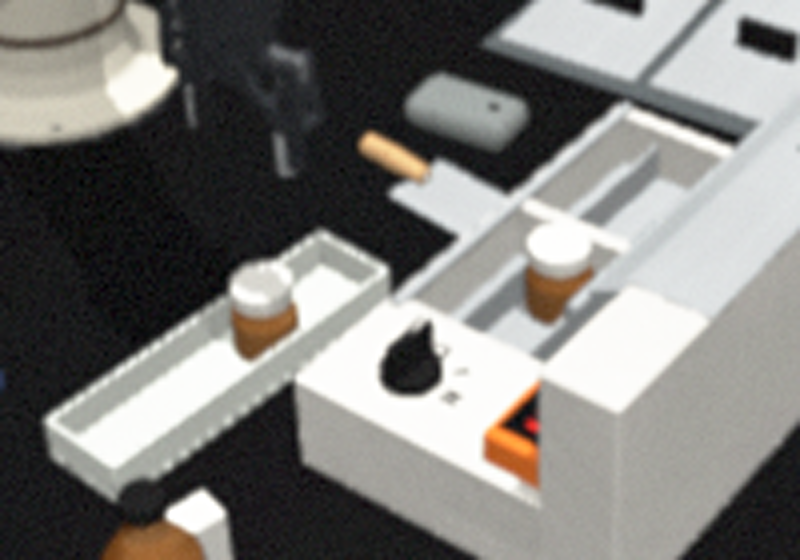

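The first jar stands upright in the tray at about (263,310), and the second is still in the right bay at about (560,260). The left bay is empty. I'll fetch the second.

step_arm:
  motion: [0.154,0.171,0.008,0.005,0.003,-0.08,0.154,0.171,0.008,0.005,0.003,-0.08,0.154,0.171,0.008,0.005,0.003,-0.08,0.154,0.171,0.008,0.005,0.003,-0.08,0.154,0.171,0.008,0.005,0.003,-0.08,0.154,0.171,0.008,0.005,0.003,-0.08,0.154,0.171,0.008,0.005,0.003,-0.08,0.154,0.171,0.008,0.005,0.003,-0.08,0.154,0.171,0.008,0.005,0.003,-0.08]

```text
t: 31.08
eef_pos: [612.6, -56.9, 199.6]
ee_rot: [-0.003, 0.713, 0.701, -0.002]
wrist_force: [-0.6, 0.3, -0.1]
width: 85.3
finger_force: 0.0
```

Run:
```python
from jars import *
show('r',[615,-57.5,99],down(89))
b=snap('scene');print(cap(b,339.5,220,12,21))
```

```text
r P [615.  -57.5  99. ] shift [-0.0008  0.0031  0.1006] turn [-0.0067 -0.0023 -0.    ] deg 0.4
(array([340.37523992, 220.17322457]), [64, 49, 2084])
```

step_arm:
  motion: [0,0.001,0.03,-0.006,-0.002,0,0,0.002,0.06,-0.006,-0.002,0,0,0.002,0.08,-0.006,-0.002,0,0,0.002,0.092,-0.006,-0.002,0,0,0.002,0.099,-0.006,-0.002,0,0,0.002,0.099,-0.006,-0.002,0,0,0.002,0.099,-0.006,-0.002,0]

```text
t: 31.72
eef_pos: [615.2, -56.9, 103.5]
ee_rot: [0.001, 0.713, 0.701, 0.001]
wrist_force: [-0.5, 0.9, 0.5]
width: 85.4
finger_force: 0.0
```

step_arm:
  motion: [0,0,0,0,0,0,0,0,0,0,0,0,0,0,0,0,0,0,0,0,0,0,0,0,0,0,0,0,0,0,0,0,0,0,0,0]
  claw: 0.3

```text
t: 32.22
eef_pos: [615.1, -56.5, 102.6]
ee_rot: [0.001, 0.713, 0.701, 0.001]
wrist_force: [0.0, -0.1, -1.0]
width: 55.2
finger_force: 0.0
```

step_arm:
  motion: [0,0,0,0,0,0,0,0,0,0,0,0,0,0,0,0,0,0,0,0,0,0,0,0]
  claw: 0

```text
t: 32.55
eef_pos: [615.1, -56.5, 102.9]
ee_rot: [0.001, 0.713, 0.701, 0.001]
wrist_force: [-2.3, 0.6, 4.5]
width: 46.2
finger_force: 61.6
```

step_arm:
  motion: [0,0,-0.02,0,0,0,0,0,-0.05,0,0,0,0,0,-0.08,0,0,0,0,0,-0.11,0,0,0,0,0,-0.12,0,0,0,0,0,-0.12,0,0,0,0,0,-0.12,0,0,0]

```text
t: 33.13
eef_pos: [614.9, -56.5, 221.4]
ee_rot: [0.001, 0.713, 0.701, 0.001]
wrist_force: [0.9, -0.1, -1.9]
width: 46.4
finger_force: 62.8
```

Run:
```python
from jars import *
s=status.state();print(s['width'],s['finger_force'],s['wrist_force'])
show('tray',slot(-50,210),down(84.4))
```

```text
46.386361598819626 62.78392195701599 [ 0.90946187 -0.07798541 -1.92611214]
tray P [ 419.1 -286.8  210. ] shift [-0.2336 -0.1918  0.011 ] turn [ 0.0017 -0.0004  0.0802] deg 4.6
```

step_arm:
  motion: [-0.234,-0.192,0.011,0.002,0,0.08,-0.234,-0.192,0.011,0.002,0,0.08,-0.234,-0.192,0.011,0.002,0,0.08,-0.234,-0.192,0.011,0.002,0,0.08,-0.234,-0.192,0.011,0.002,0,0.08,-0.234,-0.192,0.011,0.002,0,0.08,-0.234,-0.192,0.011,0.002,0,0.08,-0.234,-0.192,0.011,0.002,0,0.08,-0.234,-0.192,0.011,0.002,0,0.08,-0.234,-0.192,0.011,0.002,0,0.08,-0.234,-0.192,0.011,0.002,0,0.08]

```text
t: 34.05
eef_pos: [419.0, -286.4, 209.6]
ee_rot: [-0.001, 0.741, 0.672, 0.0]
wrist_force: [0.8, 0.2, -0.4]
width: 46.4
finger_force: 62.8
```

Run:
```python
from jars import *
show('tray',slot(-50,75),down(84.4))
```

```text
tray P [ 419.1 -286.8   75. ] shift [-0.0006  0.0004  0.1346] turn [-0.0013 -0.0015  0.0006] deg 0.1
```

step_arm:
  motion: [0,0,0.03,0,0,0,0,0,0.065,0,0,0,0,0,0.1,0,0,0,0,0,0.12,0,0,0,0,0,0.13,0,0,0,0,0,0.1345,0,0,0,0,0,0.1345,0,0,0,0,0,0.1345,0,0,0]

```text
t: 34.72
eef_pos: [419.7, -287.0, 77.7]
ee_rot: [0.001, 0.74, 0.672, 0.0]
wrist_force: [0.2, -0.8, -1.6]
width: 46.5
finger_force: 62.8
```

step_arm:
  motion: [0,0,0.001,0,0,0,0,0,0.002,0,0,0,0,0,0.003,0,0,0,0,0,0.003,0,0,0]

```text
t: 35.05
eef_pos: [418.9, -287.2, 73.8]
ee_rot: [0.0, 0.741, 0.672, 0.0]
wrist_force: [0.6, -0.4, -1.3]
width: 46.1
finger_force: 62.8
```

step_arm:
  motion: [0,0,0.001,0,0,0,0,0,0.002,0,0,0,0,0,0.0025,0,0,0,0,0,0.0025,0,0,0]

```text
t: 35.38
eef_pos: [418.8, -287.3, 71.9]
ee_rot: [0.0, 0.741, 0.672, 0.0]
wrist_force: [-2.7, 1.3, 6.6]
width: 46.4
finger_force: 63.6
```

Touching the tray floor. I'll release, rise and look.

step_arm:
  motion: [0,0,0,0,0,0,0,0,0,0,0,0,0,0,0,0,0,0,0,0,0,0,0,0]
  claw: 0.5

```text
t: 35.72
eef_pos: [418.7, -287.0, 70.8]
ee_rot: [-0.0, 0.741, 0.672, 0.0]
wrist_force: [0.7, 1.0, -0.1]
width: 63.9
finger_force: 0.0
```

step_arm:
  motion: [0,0,-0.03,0,0,0,0,0,-0.06,0,0,0,0,0,-0.1,0,0,0,0,0,-0.13,0,0,0,0,0,-0.17,0,0,0,0.05,-0.04,-0.2,0,0,0,0.05,-0.08,-0.2,0,0,0,0.05,-0.12,-0.2,0,0,0,0.05,-0.12,-0.2,0,0,0,0.05,-0.12,-0.2,0,0,0]

```text
t: 36.55
eef_pos: [301.8, -224.9, 272.4]
ee_rot: [0.001, 0.741, 0.672, 0.0]
wrist_force: [0.0, -0.3, 0.3]
width: 64.3
finger_force: 0.0
```

Run:
```python
from jars import *
b=snap('scene','s9');a=snap('top','t9')
cv2.imwrite('pics/m7.png',np.hstack([cv2.resize(b[130:310,200:440],(480,360)),cv2.resize(a[100:300,120:440],(320,200))[:,:].repeat(1,0) if 0 else cv2.copyMakeBorder(cv2.resize(a[100:280,120:440],(320,180)),0,180,0,0,cv2.BORDER_CONSTANT)]))
```

```text
(no output)
```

View pics/m7.png

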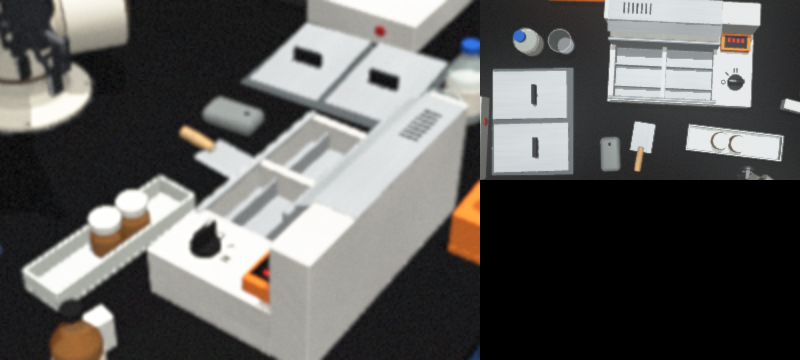

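Both jars are in the tray with caps up, the bays are empty, and both covers are flat on the mat. The jars stand closer together than I placed them, so I'll check their cap heights before handing in.

Run:
```python
from jars import *
b=cv2.imread('pics/s9.png');a=cv2.imread('pics/t9.png')
print(proj('top',[slot(45,70),slot(-50,70)]).round(1).tolist(),proj('scene',[slot(45,70),slot(-50,70)]).round(1).tolist())
print(proj('scene',[slot(45,70)+[0,0,-66]]).round(1))
z=lambda im,x0,y0,x1,y1:cv2.resize(im[y0:y1,x0:x1],(400,300),interpolation=cv2.INTER_CUBIC)
cv2.imwrite('pics/m8.png',np.hstack([z(b,222,205,302,265),z(a,320,210,400,270)]))
```

```text
[[360.7, 240.5], [392.5, 244.3]] [[264.9, 229.1], [242.0, 244.9]]
[[266.7 245.1]]
```

View pics/m8.png

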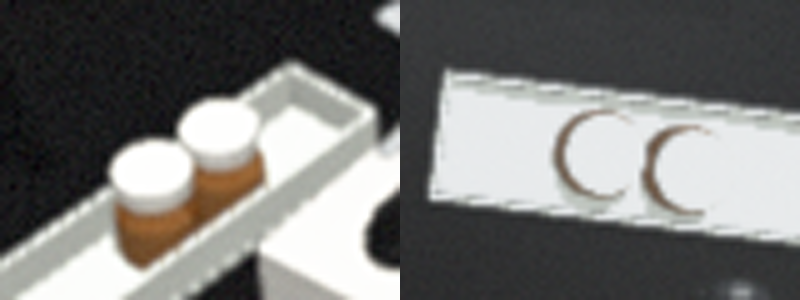

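Jar 1's cap is where it was placed, at (265.6,230). Jar 2 has been nudged toward it but stands upright on the tray floor. Handing in.

```bash
python3 -c "
from station import job_done
print(job_done())"
```

```text
the job is handed in; nothing more can be done
None
```

The job is handed in: warmer switched off, both covers taken off and laid flat, handle up, side by side on the mat, both jars (only two were present) upright in the tray, and the warmer left open; jar 2 shifted a few centimetres toward jar 1 after I set it down, and the other things on the bench looked undisturbed.

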